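# Put the titration bench in order

## Task

Clear up after the titration run: stand the amber reagent bottle in the frosted spill tray beside the jar, stand the two loose sample vials in the two free bays of the vial rack, one to a bay, and lay the two desiccant cartridges flat on the floor of the steel drying tray, not one on top of the other. Leave the jar and the empty beaker standing where they are.

Things in the scene. Friction and masses are not known exactly. Their poses are not given: they have to be found in the camera images.
- reagent_bottle: Small amber bottle standing loose on the bench: body 48 mm in diameter up to 56 mm, shoulder to 69 mm, white ribbed screw cap 28 mm in diameter from 76 to 100 mm (30 mm collar at its foot); paper label; 140-280 g. Origin at the centre of its underside, z up. Grip from above by the cap, fingertips no lower than 72 mm above the underside.
- vial_a: Screw vial standing upright loose on the bench: clear glass 28 mm in diameter, paper label band, black cap 25 mm in diameter; glass 80 mm high, 95 mm with the cap; 35 to 70 g. Origin at the centre of its underside, z up along it. Same as the other loose vial. Grip it from above by the upper glass, 65 to 75 mm above its underside.
- vial_b: Screw vial standing upright loose on the bench: clear glass 28 mm in diameter, paper label band, black cap 25 mm in diameter; glass 80 mm high, 95 mm with the cap; 35 to 70 g. Origin at the centre of its underside, z up along it. Same as the other loose vial. Grip it from above by the upper glass, 65 to 75 mm above its underside.
- tube_a: Desiccant cartridge lying on its side: clear tube 30 mm thick, 70 mm long, of beige beads; at each end a white hexagonal cap, 36 mm across flats, 16 mm long, on which it lies without rolling. 100 mm long plus a 10 mm nipple at +x; 50-100 g. Origin at its middle on its axis, 18 mm above what it lies on; x along it. On the bench at any yaw. Grip across the middle (68 mm between caps), closing along its y.
- tube_b: Desiccant cartridge lying on its side: clear tube 30 mm thick, 70 mm long, of beige beads; at each end a white hexagonal cap, 36 mm across flats, 16 mm long, on which it lies without rolling. 100 mm long plus a 10 mm nipple at +x; 50-100 g. Origin at its middle on its axis, 18 mm above what it lies on; x along it. On the bench at any yaw. Grip across the middle (68 mm between caps), closing along its y.
- spill_tray: Frosted plastic spill tray, fixed to the bench: 160 mm (its x) by 200 mm (its y), 40 mm high, walls and floor 4 mm, rim bead 4 mm outward. The jar stands in it at x = 0, y = -55 mm; the rest is empty (middle of the free part about x = 0, y = +40 mm). Origin at the centre of its underside, x and y along its sides.
- drying_tray: Shallow empty steel tray, fixed to the bench: 160 mm (its x) by 180 mm (its y), 25 mm high, walls and floor 3 mm, rim bead 3 mm outward. Both cartridges fit side by side lying along its x, axes at y = -45 and +45 mm. Origin at the centre of its underside, x and y along its sides.
- vial_rack: Dark grey vial rack, fixed: 52 mm (its x) by 148 mm (its y), 45 mm high, walls, dividers and floor 4 mm; three open 44 mm square bays in a row at y = -48, 0, +48 mm. The bay at y = -48 mm already holds a vial of the same kind; the other two are free. A vial stands in a bay 8 mm clear all round, its top 54 mm above the rack. Origin at the centre of its underside, x and y along its sides.
- jar: Squat wide amber jar with a black lid, already standing in the spill tray: 60 mm in diameter, 84 mm high, about 350 g. Origin at the centre of its underside. It stays where it is.
- beaker: Empty clear glass beaker standing on the bench among the things to sort: 48 mm across the rim, 68 mm high, 60 g. Origin at the centre of its underside. It stays where it is.

How it is judged:
By the outcome, as a careful person would: the job done as asked, in the order asked, and still so for the second after the job is handed in, with the robot touching nothing.
It also fails if it takes over 128 s, if anything falls off the work surface, if the arm or the gripper's body presses on something with over 40 N, if the wrist force passes 120 N, or if a joint passes its speed limit or range.

## Robot

A 6-joint arm with a two-finger parallel gripper is mounted at the origin on the work surface. World frame = base frame: x ahead of the robot, y to its left, z up, the work surface at z = 0. Lengths are in m, angles in rad, forces in N, time in s.
With the tool pointing down it reaches from about 0.35 to 0.725 m from the base axis. Payload 4.3 kg.
Tool frame: the origin (TCP) lies between the finger pads; the fingertips stand 14 mm ahead of it and the grasp point (between the pads) lies 5 mm behind it; x points along the fingers, y is the direction in which the jaws open and shut, and the axes are right-handed (so a half turn about x gives the same grasp; the last joint's range is limited). The gripper opens to 85 mm and grips with 20 to 120 N. Pads are 22 mm wide; open, the fingers measure 114 mm over their backs; the gripper's body (76 mm by 85 mm) begins 54 mm behind the grasp point. The pads swing forward as they close: fully open they stand 13 mm farther back than shut.
Start: joints at [-1.308, 0.377, 0.081, 1.274, 0, 1.46], TCP at [0.209, -0.536, 0.245] pointing down, gripper open.
Joint ranges: [-2.72, 2.72], [-0.84, 1.66], [-1.02, 1.22], [-1.77, 2.12], [-1.37, 1.28], [-3.14, 3.14]. Speed limits (rad/s): [2.57, 2.57, 3.14, 3.14, 3.14, 3.14].

## Interface

Orientations are given as a rotation vector (axis times angle).
In Python, from bench import r gives the robot as it stands. The module is installed in compiled form; this text tells all that it offers.
- The arm moves only by the tool servo_tool, never from a script. Its argument "targets" is text: rows parted by semicolons, each of 4 numbers parted by spaces: the shift along the tool's x, y, z in mm, then the turn about the tool's x in degrees. In form: tx ty tz twist; .... A call has 1 to 20 rows; each row is the pose to reach, as a shift and turn from the pose commanded when the call began, along the tool's axes at that moment; what a row does not reach only later rows make up. A row lasts 1/8 s, in which the tool goes at most 62.5 mm and 10.7 degrees, less where a joint would pass 70% of its speed; a pose out of reach is approached as far as the arm can. A call with a gripper value outside its range is refused whole. "gripper" is the finger opening in mm, from 0 to 85.4, set as the call begins (left out, the last holds). The fingers move at their own pace and stop on an object; "force" is the grip in N (left out, the last holds). Time passes only in rows, so rows that repeat a pose let the fingers close. It gives the time, the measured TCP pose, the force and the opening at its end, in the units of the state.
- r.observe(): the state, without advancing time (a new reading comes with each control period).
- r.read_camera(name): name is "scene" or "top" or "wrist"; returns a dict with "image" (400x640x3 uint8, blue, green, red), "z_map" (400x640 float32, m along the optical axis (not along the pixel's ray), 0 where there is no reading), "K" (3x3 intrinsics, pixels), "k1" (the pictures are not rectified: a ray, as slopes to the right and down, at radius r is drawn at 1 + k1 r^2 times it, then the intrinsics apply), "extrinsics" (4x4, takes a point from camera to world coordinates). Camera axes: x right, y up, looking along -z (the intrinsics and any distortion apply to the point x, -y, -z); pixel columns grow to the right and rows downward; lengths in m; the calibration is good to about 2 mm. A picture is of the moment at which its call begins.
- r.sign_off(): hands the job in, once; it reports no verdict.
Trained networks look in the newest picture that a camera, given by its name, has taken for a name from the list of things; names that differ only in an ending like _2 or _b are one class to them, and where a whole thing is asked for, a point or a joint stands for the part that bears it (a point fixed in the world has none). Each returns a list of dicts, best first, with "confidence" (0 to 1); they miss things now and then, are a little off and sometimes report something else, mostly with a low value. They report only what shows in the picture. A call takes as long as a camera call.
- r.trace(camera, label): "region" (400x640 bool, what is visible of it) and "extent" ([left, top, right, bottom] as shares, 0 to 1, of the picture: columns of its width, rows of its height, round what is visible of it).
- r.place_of(camera, label): "position" ([column, row] as shares, 0 to 1, of the picture: columns of its width, rows of its height: a listed point, or the origin of a listed thing).
The state is a dict: "time": time; "q": joint angles; "qd": joint speeds; "tau": joint torques, N m; "tcp_pos": TCP position; "tcp_rot": TCP orientation; "wrist_force": force on the tool from outside, world axes, zero at the start; "torque": the same for the moment, N m; "gripper_width": finger opening in m.
Only numpy, scipy, OpenCV 4.12 (cv2) and the standard library are available. Lean on these libraries where they do the work, as an engineer would, in place of code of your own. Each camera call takes 0.05 s, during which the arm holds its last target.

## Working session

There is one attempt and no reset: what is moved stays moved. The work goes in short steps, Python scripts to look and compute and a tool call to move; the robot and the scene stay as the last step left them, time stands still between calls to the robot, and variables do not carry over. Pictures are saved under pics/ and viewed, and the job is handed in when it is done.

Besides the shell and the picture viewer there is one more tool, called after ">>>" as name(argument=value, ...) on one line, values as JSON. servo_tool: Moves the arm, as the interface text tells. Its arguments: {"type":"object","properties":{"targets":{"type":"string"},"gripper":{"type":"number"},"force":{"type":"number"}},"required":["targets"]}

```bash
mkdir -p pics; cat > h.py <<'E'
import numpy as np,cv2
from bench import r
def cam(n,save=None):
    c=r.read_camera(n)
    if save: cv2.imwrite('pics/'+save+'.png',c['image'])
    return c
def unproj(c,u,v,z=None,plane=None):
    K=c['K'];k=np.ravel(c['k1'])[0]
    xd=(u-K[0,2])/K[0,0];yd=(v-K[1,2])/K[1,1]
    rd=np.hypot(xd,yd);rr=rd
    for _ in range(20): rr=rd/(1+k*rr**2)
    s=1/(1+k*rr**2);x=xd*s;y=yd*s
    E=c['extrinsics']
    d=np.stack([x,-y,-np.ones_like(x*1.0)],-1)
    R=E[:3,:3];t=E[:3,3]
    if plane is not None:
        w=d@R.T; return t+w*((plane-t[2])/w[...,2])[...,None]
    return (d*np.asarray(z)[...,None])@R.T+t
def cloud(c):
    v,u=np.mgrid[0:400,0:640]
    P=unproj(c,u.astype(float),v.astype(float),c['z_map']); P[c['z_map']<=0]=np.nan
    return P
E
python3 - <<'E'
from h import *
s=r.observe();print(s['time'],s['tcp_pos'],s['tcp_rot'],s['gripper_width'])
for n in('scene','top','wrist'):
    c=cam(n,n+'0');print(n,c['k1'],c['extrinsics'][:3,3],c['K'][0,0])
E
```

```text
0.0 [ 0.20928271 -0.53487937  0.24435792] [ 2.01839957  0.38278225 -2.01872122] 0.08575451167495812
scene -0.027903104084256124 [ 1.02659212 -0.21713569  0.61085499] 365.33760187733753
top -0.09925779199261679 [ 0.43489456 -0.00680042  0.99984253] 417.5146729386428
wrist -0.013490690064950385 [ 0.28717759 -0.50431188  0.37249743] 346.30125952188274
```

View pics/top0.png

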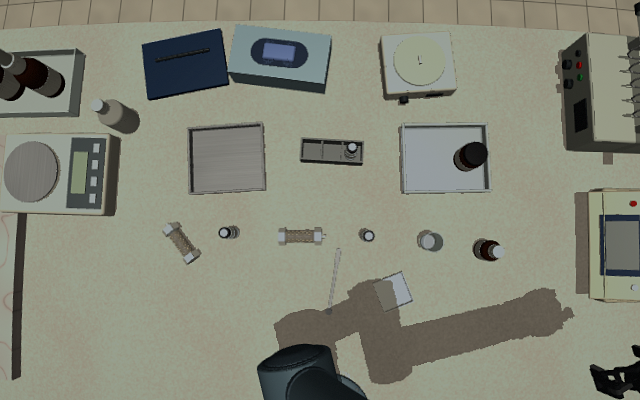

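View pics/scene0.png

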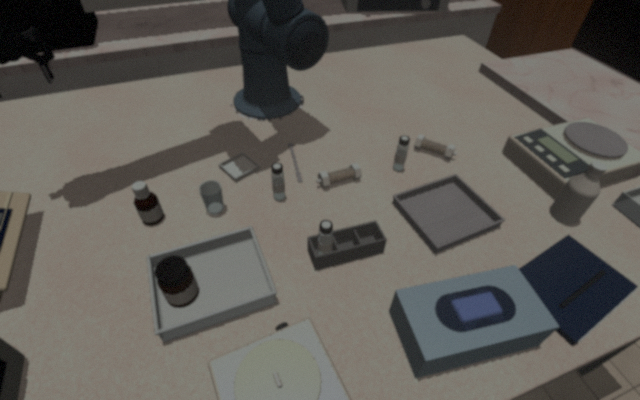

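```bash
python3 - <<'E'
from h import *
c=cam('top')
P=cloud(c)
m=c['image'].copy()
for l in['reagent_bottle','vial_a','tube_a','spill_tray','drying_tray','vial_rack','jar','beaker']:
    for d in r.trace('top',l):
        g=d['region'];Q=P[g];Q=Q[~np.isnan(Q[:,0])]
        if len(Q)<5: print(l,d['confidence'],'few');continue
        z=np.percentile(Q[:,2],95); T=Q[Q[:,2]>z-0.008]
        pts=Q[:,:2].astype(np.float32)
        rect=cv2.minAreaRect(pts)
        print(l,round(d['confidence'],2),d['extent'].__class__.__name__,np.round(np.array(d['extent'])*[640,400,640,400]),'zmax',z.round(3),'topmed',np.median(T,0).round(3),'rect',np.round(rect[0],3),np.round(rect[1],3),round(rect[2],1))
    for d in r.place_of('top',l):
        p=np.array(d['position'])*[640,400]
        print('   place',l,round(d['confidence'],2),p.round(1),'on z0/0.018',unproj(c,p[0],p[1],plane=0.).round(3)[:2],unproj(c,p[0],p[1],plane=0.018).round(3)[:2])
E
```

```text
reagent_bottle 0.88 list [474. 243. 505. 265.] zmax 0.1 topmed [ 0.401 -0.364  0.099] rect [ 0.4  -0.36] [0.037 0.048] 87.3
reagent_bottle 0.44 list [217. 228. 238. 240.] zmax 0.096 topmed [0.427 0.231 0.094] rect [0.43  0.243] [0.052 0.026] 78.4
   place reagent_bottle 0.61 [483.7 254.1] on z0/0.018 [ 0.389 -0.37 ] [ 0.39  -0.363]
vial_a 0.79 list [219. 225. 242. 241.] zmax 0.096 topmed [0.427 0.231 0.094] rect [0.428 0.23 ] [0.025 0.024] 73.9
   place vial_a 0.62 [368.2 232.8] on z0/0.018 [ 0.435 -0.091] [ 0.435 -0.09 ]
   place vial_a 0.47 [234.7 231.2] on z0/0.018 [0.431 0.23 ] [0.431 0.225]
tube_a 0.84 list [163. 221. 198. 264.] zmax 0.036 topmed [0.398 0.354 0.032] rect [0.402 0.358] [0.109 0.042] 39.5
tube_a 0.62 list [277. 229. 323. 245.] zmax 0.036 topmed [0.423 0.071 0.032] rect [0.422 0.069] [0.04  0.106] 1.5
   place tube_a 0.83 [181.7 241.2] on z0/0.018 [0.403 0.36 ] [0.403 0.353]
   place tube_a 0.65 [299.7 235.7] on z0/0.018 [0.424 0.072] [0.424 0.071]
spill_tray 0.7 list [398. 122. 493. 195.] zmax 0.041 topmed [ 0.608 -0.269  0.039] rect [ 0.622 -0.276] [0.18  0.224] 
[... 736 characters left out ...]
al_rack 0.34 list [220. 226. 239. 240.] zmax 0.096 topmed [0.427 0.23  0.094] rect [0.428 0.228] [0.023 0.024] 64.5
   place vial_rack 0.93 [330.5 155.2] on z0/0.018 [0.62  0.003] [0.617 0.003]
jar 0.63 list [455. 143. 487. 169.] zmax 0.089 topmed [ 0.617 -0.322  0.087] rect [ 0.616 -0.32 ] [0.056 0.056] 85.3
   place jar 0.62 [468.4 158. ] on z0/0.018 [ 0.621 -0.333] [ 0.618 -0.327]
beaker 0.68 list [420. 230. 444. 254.] zmax 0.068 topmed [ 0.424 -0.232  0.066] rect [ 0.423 -0.234] [0.042 0.056] 50.5
beaker 0.31 list [299. 138. 364. 166.] zmax 0.045 topmed [0.629 0.001 0.043] rect [0.631 0.001] [0.149 0.064] 87.5
   place beaker 0.76 [429.  237.5] on z0/0.018 [ 0.427 -0.237] [ 0.427 -0.233]
```

The top view shows the bottle at about (488,250), vials at (228,232) and (368,235), cartridges at (182,242) and (300,236), and the beaker at (429,240). The drying tray is at (227,157), the rack at (332,151) with its right bay full, and the spill tray at (445,157) with the jar at (470,156). Next I'll refine the poses from depth.

```bash
cat >> h.py <<'E'
from scipy.spatial.transform import Rotation as Rn
def yaw():  # direction of tool y in world xy, deg
    s=r.observe();R=Rn.from_rotvec(s['tcp_rot']).as_matrix();return s,R
def plan(x,y,z,jaw=None):
    """shift to world target; jaw=world angle(deg) of the jaw axis (mod 180)"""
    s,R=yaw()
    d=R.T@(np.array([x,y,z])-s['tcp_pos'])*1000
    a=np.degrees(np.arctan2(R[1,1],R[0,1]));tw=0
    if jaw is not None:
        tw=-((jaw-a+90)%180-90)   # tool x is down => twist + turns world -
    print('t',round(s['time'],2),'tcp',s['tcp_pos'].round(4),'jaw',round(a,1),'q6',s['q'][5].round(2),'tilt',R[:,0].round(3),'| shift',d.round(1),'twist',round(tw,1))
E
python3 - <<'E'
from h import *
c=cam('top');P=cloud(c)
def box(x0,x1,y0,y1,z0,z1):
    m=(P[...,0]>x0)&(P[...,0]<x1)&(P[...,1]>y0)&(P[...,1]<y1)&(P[...,2]>z0)&(P[...,2]<z1)
    return P[m]
def rect(n,*b):
    Q=box(*b);print(n,len(Q),cv2.minAreaRect(Q[:,:2].astype(np.float32)),Q.mean(0).round(4),'pct',np.percentile(Q[:,:2],[1,99],axis=0).round(3).tolist())
rect('rack',.56,.68,-.09,.09,.040,.047)
rect('spill',.50,.73,-.40,-.14,.035,.043)
rect('dry',.5,.72,.15,.37,.021,.028)
rect('jar',.55,.68,-.37,-.27,.08,.095)
rect('cap',.35,.45,-.42,-.31,.094,.105)
rect('vialL',.38,.47,.19,.27,.09,.1)
rect('vialR',.38,.48,-.13,-.05,.085,.1)
rect('rackvial',.58,.68,-.09,-.01,.09,.105)
rect('beaker',.37,.48,-.28,-.18,.06,.072)
rect('tubeL',.34,.47,.28,.42,.012,.04)
rect('tubeR',.37,.47,-.0,.15,.012,.04)
print(P[...,2][240,330],box(.45,.5,-.1,.2,-.02,.02)[:,2].mean())
for n,b in(('L',(.34,.47,.28,.42,.02,.04)),('R',(.37,.47,-.0,.15,.02,.04))):
    Q=box(*b)[:,:2];q=Q-Q.mean(0);w,v=np.linalg.eigh(q.T@q);print(n,np.degrees(np.arctan2(v[1,1],v[0,1])),Q.mean(0))
plan(.401,-.363,.2,90)
E
```

```text
rack 318 ((0.6254693269729614, 0.0015101507306098938), (0.14790037274360657, 0.0532592311501503), 88.21217346191406) [0.6253 0.0023 0.0433] pct [[0.597, -0.072], [0.654, 0.076]]
spill 990 ((0.6153695583343506, -0.26831334829330444), (0.1677703559398651, 0.2088470309972763), 2.2117512226104736) [ 0.6112 -0.2671  0.0394] pct [[0.529, -0.373], [0.701, -0.164]]
dry 682 ((0.605970025062561, 0.25479260087013245), (0.16759750247001648, 0.1870877742767334), 4.8629865646362305) [0.6033 0.256  0.0242] pct [[0.518, 0.158], [0.693, 0.352]]
jar 443 ((0.6181718707084656, -0.3228776752948761), (0.051681965589523315, 0.052370209246873856), 36.332122802734375) [ 0.6169 -0.322   0.0869] pct [[0.592, -0.347], [0.641, -0.298]]
cap 141 ((0.40023717284202576, -0.36572468280792236), (0.028567451983690262, 0.02658626064658165), 43.517417907714844) [ 0.4005 -0.3649  0.0989] pct [[0.387, -0.379], [0.414, -0.352]]
vialL 101 ((0.426395058631897, 0.2324260175228119), (0.021856999024748802, 0.024686196818947792), 1.5619009733200073) [0.4267 0.2319 0.0938] pct [[0.415, 0.22], [0.437, 0.244]]
vialR 102 ((0.42787453
[... 437 characters left out ...]
6020259857), 48.48649597167969) [ 0.4179 -0.2331  0.0658] pct [[0.395, -0.253], [0.44, -0.209]]
tubeL 630 ((0.40243303775787354, 0.3592276871204376), (0.10986842215061188, 0.0440959632396698), 40.11757278442383) [0.4008 0.3525 0.0286] pct [[0.354, 0.312], [0.446, 0.394]]
tubeR 637 ((0.42239129543304443, 0.06763419508934021), (0.03997951000928879, 0.10812170803546906), 1.4855220317840576) [0.4232 0.0707 0.0292] pct [[0.403, 0.018], [0.442, 0.12]]
-0.002030881693181219 -0.0012622423858182103
L -140.09078581682024 [0.40059392 0.35311358]
R 91.68448356898155 [0.4231187  0.07061211]
t 1.05 tcp [ 0.2094 -0.5355  0.2453] jaw -68.6 q6 1.46 tilt [ 0. -0. -1.] | shift [  45.3  -90.9 -241.2] twist 21.4
```

```bash
python3 - <<'E'
from h import *
plan(.4005,-.365,.17,90)
E
```

```text
t 1.05 tcp [ 0.2094 -0.5355  0.2453] jaw -68.6 q6 1.46 tilt [ 0. -0. -1.] | shift [  75.3  -89.2 -240. ] twist 21.4
```

>>> servo_tool(targets="75 -89 -240 21.4;75 -89 -240 21.4;75 -89 -240 21.4;75 -89 -240 21.4;75 -89 -240 21.4;75 -89 -240 21.4;75 -89 -240 21.4", gripper=60, force=30)

```text
time: 1.92
tcp_pos: [0.4003, -0.3659, 0.1707]
tcp_rot: [-2.221, 0.002, 2.221]
wrist_force: [-0.2, 0.1, -0.3]
gripper_width: 0.0601
```

```bash
python3 - <<'E'
from h import *
plan(.4005,-.365,.09,90)
c=cam('wrist','w1');P=cloud(c)
m=(P[...,2]>.092)&(P[...,2]<.106)&(abs(P[...,0]-.4)<.04)&(abs(P[...,1]+.365)<.04)
Q=P[m];print(len(Q),Q.mean(0),cv2.minAreaRect(Q[:,:2].astype(np.float32)))
E
```

```text
t 1.93 tcp [ 0.4003 -0.3659  0.1707] jaw -90.1 q6 2.29 tilt [ 0.    -0.001 -1.   ] | shift [80.7 -1.  -0.2] twist -0.1
1563 [ 0.40416806 -0.3652036   0.09890633] ((0.4031211733818054, -0.3651695251464844), (0.027898220345377922, 0.028700869530439377), 13.849574089050293)
```

```bash
ls pics
```

```text
scene0.png
top0.png
w1.png
wrist0.png
```

View pics/w1.png

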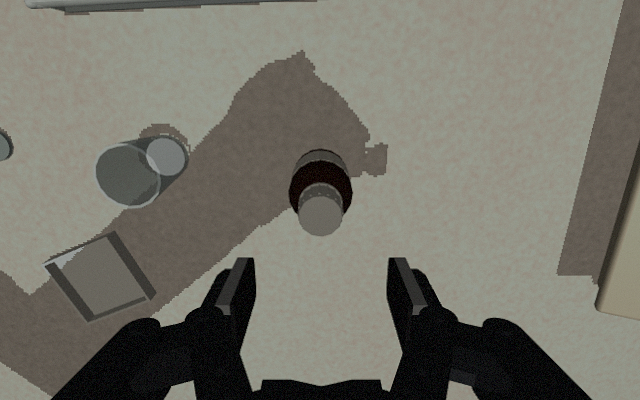

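The wrist view shows the amber bottle with its cap at (320,215), centred between the fingers and clear of the beaker at (140,170). I'll descend and grip.

>>> servo_tool(targets="50 -1 -2 0;75 -1 -2 0;81 -1 -2 0;81 -1 -2 0")

```text
time: 2.48
tcp_pos: [0.4023, -0.3652, 0.0899]
tcp_rot: [-2.221, 0.003, 2.22]
wrist_force: [0.0, -0.6, -0.6]
gripper_width: 0.0599
```

>>> servo_tool(targets="0 0 0 0;0 0 0 0;0 0 0 0;0 0 0 0;0 0 0 0;0 0 0 0", gripper=15, force=50)

```text
time: 3.22
tcp_pos: [0.4034, -0.3654, 0.0908]
tcp_rot: [2.222, -0.004, -2.218]
wrist_force: [-0.4, -0.1, 5.1]
gripper_width: 0.0265
```

>>> servo_tool(targets="-20 0 0 0;-65 0 0 0;-95 0 0 0;-95 0 0 0")

```text
time: 3.72
tcp_pos: [0.4039, -0.3655, 0.1868]
tcp_rot: [2.224, -0.005, -2.216]
wrist_force: [1.1, 0.3, -1.2]
gripper_width: 0.0262
```

```bash
python3 - <<'E'
from h import *
plan(.6139,-.228,.19,92.2)
c=cam('wrist','w2')
E
```

```text
t 3.73 tcp [ 0.4039 -0.3655  0.1868] jaw -90.0 q6 2.29 tilt [ 0.004 -0.004 -1.   ] | shift [  -3.1 -137.6 -210. ] twist -2.2
```

View pics/w2.png

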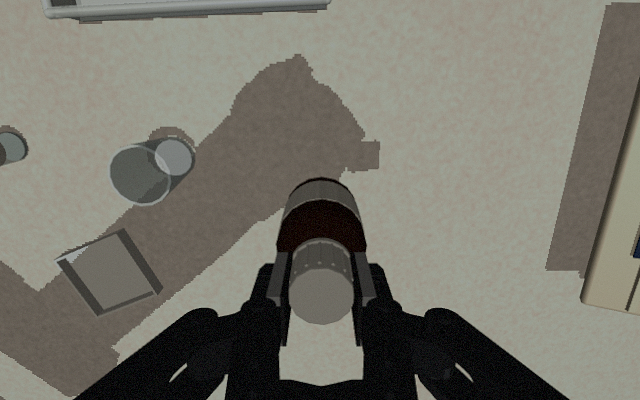

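The wrist view shows the bottle held by its cap at (320,290), upright. I'll carry it to the spill tray.

>>> servo_tool(targets="-3 -35 -52 -2;-3 -70 -105 -2;-3 -105 -158 -2;-3 -130 -200 -2;-3 -138 -211 -2;-3 -138 -211 -2;-3 -138 -211 -2")

```text
time: 4.65
tcp_pos: [0.6121, -0.2271, 0.1865]
tcp_rot: [2.203, 0.036, -2.207]
wrist_force: [0.2, 0.5, -2.0]
gripper_width: 0.0265
```

```bash
python3 - <<'E'
from h import *
plan(.6139,-.228,.096,92.2)
c=cam('wrist','w3')
E
```

```text
t 4.65 tcp [ 0.6121 -0.2271  0.1865] jaw -88.1 q6 2.66 tilt [-0.002  0.    -1.   ] | shift [90.5  1.  -2. ] twist -0.3
```

View pics/w3.png

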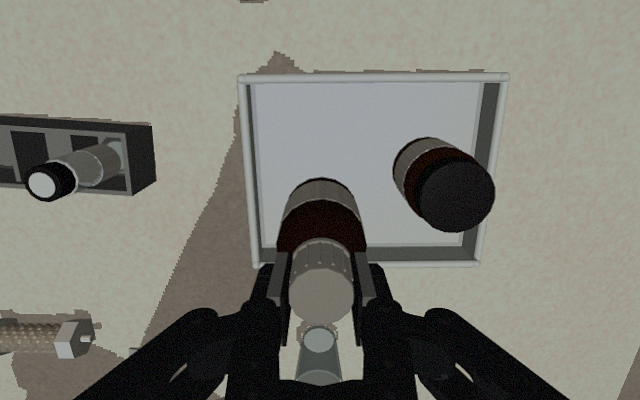

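The wrist view shows the bottle over the free half of the spill tray, with the jar clear at (450,190). I'll lower it.

>>> servo_tool(targets="40 1 -2 0;75 1 -2 0;86 1 -2 0;89 1 -2 0;90 1 -2 0;90 1 -2 0")

```text
time: 5.45
tcp_pos: [0.6166, -0.2279, 0.0989]
tcp_rot: [2.206, 0.036, -2.201]
wrist_force: [0.1, 0.2, -1.2]
gripper_width: 0.0266
```

>>> servo_tool(targets="1 0 0 0;2 0 0 0;2 0 0 0")

```text
time: 5.82
tcp_pos: [0.6157, -0.2273, 0.0953]
tcp_rot: [2.204, 0.038, -2.204]
wrist_force: [-0.4, 0.3, -1.0]
gripper_width: 0.0263
```

>>> servo_tool(targets="1 0 0 0;2 0 0 0;2 0 0 0")

```text
time: 6.2
tcp_pos: [0.616, -0.2274, 0.0949]
tcp_rot: [2.205, 0.037, -2.202]
wrist_force: [-3.1, 0.4, 6.4]
gripper_width: 0.0264
```

Contact at +6 N. I'll release, opening modestly, and retreat.

>>> servo_tool(targets="-1 0 0 0;-1 0 0 0;-1 0 0 0;-1 0 0 0", gripper=50)

```text
time: 6.7
tcp_pos: [0.6156, -0.2273, 0.0941]
tcp_rot: [2.204, 0.038, -2.204]
wrist_force: [0.0, -0.3, 0.0]
gripper_width: 0.0499
```

>>> servo_tool(targets="-30 0 0 0;-80 0 0 0;-110 0 0 0;-110 0 0 0")

```text
time: 7.2
tcp_pos: [0.6176, -0.2282, 0.2075]
tcp_rot: [2.209, 0.034, -2.196]
wrist_force: [0.7, -0.1, 0.3]
gripper_width: 0.0501
```

```bash
python3 - <<'E'
from h import *
c=cam('wrist','w4');P=cloud(c)
m=(P[...,2]>.094)&(P[...,2]<.112)&(abs(P[...,0]-.614)<.04)&(abs(P[...,1]+.228)<.04)
Q=P[m];print(len(Q),Q.mean(0))
plan(.4285,-.083,.19,0)
plan(.4285,-.083,.19,90)
E
```

```text
1224 [ 0.61726247 -0.22724414  0.10267175]
t 7.25 tcp [ 0.6165 -0.2277  0.2052] jaw -88.0 q6 2.66 tilt [ 0.002 -0.001 -1.   ] | shift [  14.6 -151.1  182.9] twist -88.0
t 7.25 tcp [ 0.6165 -0.2277  0.2052] jaw -88.0 q6 2.66 tilt [ 0.002 -0.001 -1.   ] | shift [  14.6 -151.1  182.9] twist 2.0
```

View pics/w4.png

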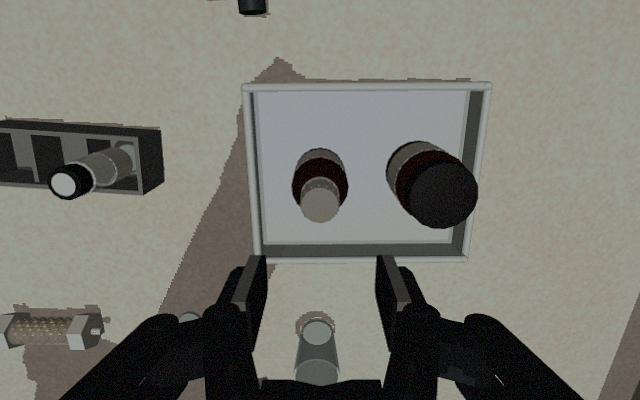

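The wrist view shows the bottle standing at (320,190) beside the jar. Next is vial R, with the jaws turned along world x.

>>> servo_tool(targets="0 -50 45 -10;0 -100 90 -20;0 -130 140 -30;0 -151 183 -40;0 -151 183 -50;0 -151 183 -60;0 -151 183 -70;15 -151 183 -80;25 -151 183 -88;25 -151 183 -88;25 -151 183 -88")

```text
time: 8.62
tcp_pos: [0.4271, -0.0825, 0.1787]
tcp_rot: [1.211, 1.209, -1.212]
wrist_force: [-0.3, 0.1, -0.6]
gripper_width: 0.0497
```

```bash
python3 - <<'E'
from h import *
c=cam('wrist','w5');P=cloud(c)
m=(P[...,2]>.088)&(P[...,2]<.105)&(abs(P[...,0]-.428)<.03)&(abs(P[...,1]+.083)<.03)
Q=P[m];print(len(Q),Q.mean(0),cv2.minAreaRect(Q[:,:2].astype(np.float32)))
plan(.4285,-.083,.066,0)
E
```

```text
1094 [ 0.42993366 -0.08160801  0.09427857] ((0.42991310358047485, -0.08256015926599503), (0.024628309532999992, 0.024132978171110153), 89.21038818359375)
t 8.68 tcp [ 0.4275 -0.0826  0.1791] jaw -0.1 q6 1.24 tilt [-0.  0. -1.] | shift [113.1   1.1   0.4] twist -0.1
```

View pics/w5.png

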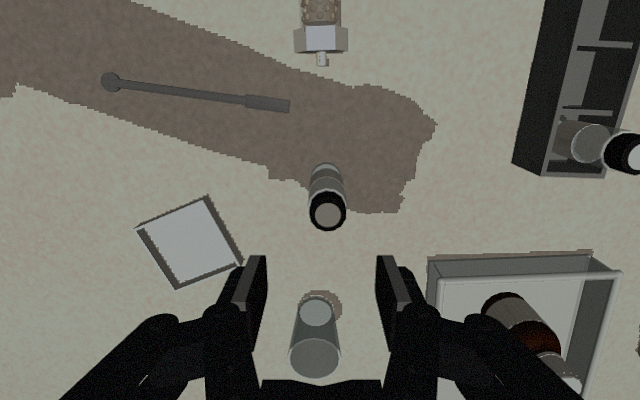

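The wrist view shows the vial cap at (328,210), nearly centred. The beaker at (315,340) is behind. I'll descend to the upper glass.

>>> servo_tool(targets="50 2 0 0;95 2 0 0;113 2 0 0;115 2 0 0;115 2 0 0")

```text
time: 9.3
tcp_pos: [0.4304, -0.083, 0.0651]
tcp_rot: [1.21, 1.207, -1.209]
wrist_force: [-0.2, 0.1, -0.5]
gripper_width: 0.0502
```

>>> servo_tool(targets="0 0 0 0;0 0 0 0;0 0 0 0;0 0 0 0;0 0 0 0;0 0 0 0", gripper=15, force=35)

```text
time: 10.05
tcp_pos: [0.4309, -0.0831, 0.0655]
tcp_rot: [1.21, 1.206, -1.208]
wrist_force: [-0.5, 0.1, 6.3]
gripper_width: 0.0268
```

>>> servo_tool(targets="-30 0 0 0;-80 0 0 0;-110 0 0 0;-110 0 0 0")

```text
time: 10.55
tcp_pos: [0.4317, -0.0834, 0.1768]
tcp_rot: [1.211, 1.203, -1.207]
wrist_force: [0.0, -0.5, -0.8]
gripper_width: 0.0269
```

```bash
python3 - <<'E'
from h import *
c=cam('wrist','w6')
plan(.6250,.002,.175,-1.8)
E
```

```text
t 10.6 tcp [ 0.4304 -0.083   0.1751] jaw -0.0 q6 1.24 tilt [ 0.003 -0.001 -1.   ] | shift [  0.5 194.5 -85.1] twist 1.8
```

View pics/w6.png

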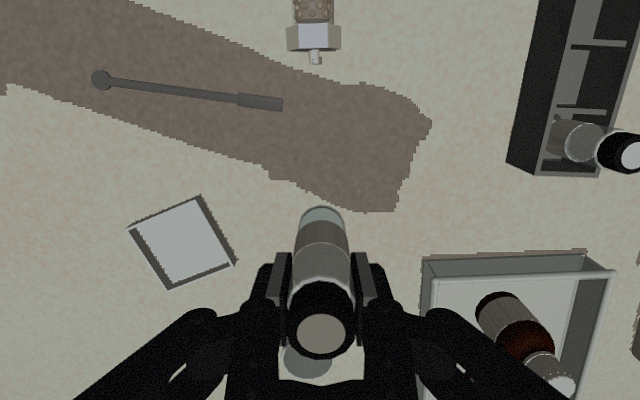

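The wrist view shows the vial held upright at (322,290). I'll carry it above the middle bay.

>>> servo_tool(targets="-15 30 -10 1;-15 80 -30 2;-15 130 -55 2;-15 175 -78 2;-15 194 -85 2;-15 194 -85 2;-15 194 -85 2")

```text
time: 11.48
tcp_pos: [0.6221, 0.002, 0.1878]
tcp_rot: [1.234, 1.194, -1.238]
wrist_force: [-0.4, -0.7, -1.4]
gripper_width: 0.027
```

```bash
python3 - <<'E'
from h import *
plan(.6250,.002,.074,-1.8)
c=cam('wrist','w7');P=cloud(c)
m=(P[...,2]>.039)&(P[...,2]<.049)&(abs(P[...,0]-.625)<.05)&(abs(P[...,1])<.1)
Q=P[m];print(len(Q),cv2.minAreaRect(Q[:,:2].astype(np.float32)),np.percentile(Q[:,:2],[1,99],axis=0).round(4).tolist())
m=m&(abs(P[...,0]-.635)>0)
cv2.imwrite('pics/m7.png',(m*255).astype(np.uint8))
E
```

```text
t 11.47 tcp [0.6221 0.002  0.1878] jaw -2.1 q6 1.51 tilt [-0.003  0.    -1.   ] | shift [ 1.138e+02  3.200e+00 -1.000e-01] twist -0.3
1965 ((0.6270202994346619, 0.009297974407672882), (0.13400141894817352, 0.05205725505948067), 87.83033752441406) [[0.6005, -0.0546], [0.6548, 0.0766]]
```

View pics/w7.png

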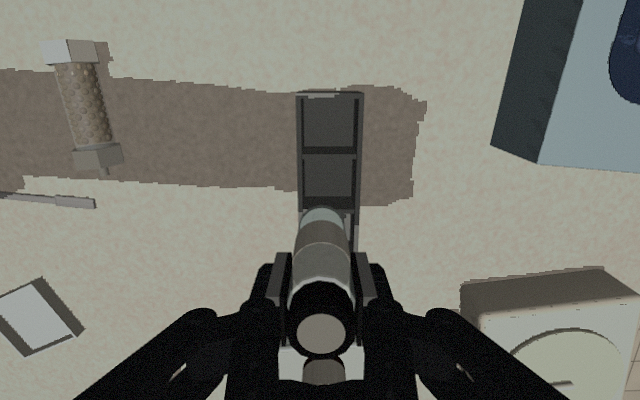

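View pics/m7.png

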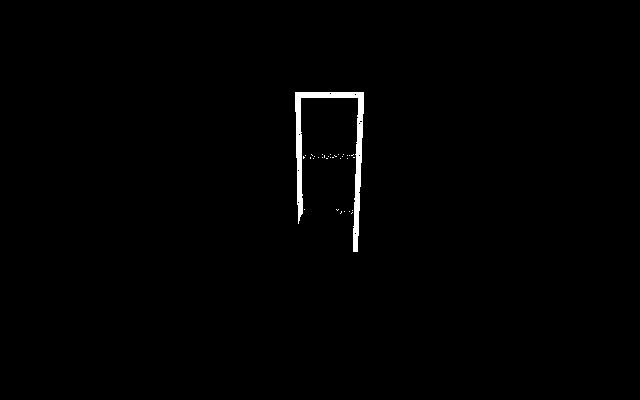

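The wrist view shows the rack ahead with both free bays in view. The mask puts the rack centre near x=0.627, y=0.0025. I'll correct x by +4 mm, then lower.

>>> servo_tool(targets="0 4 -1 0;0 4 -1 0;30 4 -1 0;60 4 -1 0;90 4 -1 0;110 4 -1 0;115 4 -1 0;115 4 -1 0;115 4 -1 0")

```text
time: 12.65
tcp_pos: [0.6287, 0.0029, 0.0757]
tcp_rot: [1.236, 1.19, -1.234]
wrist_force: [-0.7, 0.2, -0.1]
gripper_width: 0.0268
```

>>> servo_tool(targets="1 -1 0 0;2 -1 0 0;3 -1 0 0;3 -1 0 0")

```text
time: 13.15
tcp_pos: [0.6266, 0.0031, 0.0712]
tcp_rot: [1.235, 1.192, -1.236]
wrist_force: [0.6, -0.4, -0.4]
gripper_width: 0.0265
```

>>> servo_tool(targets="1 0 0 0;2 0 0 0;2 0 0 0")

```text
time: 13.52
tcp_pos: [0.6268, 0.003, 0.0696]
tcp_rot: [1.235, 1.192, -1.235]
wrist_force: [-0.7, -0.2, 2.6]
gripper_width: 0.0265
```

Light contact with the bay floor. Release (jaws along x) and go straight up.

>>> servo_tool(targets="0 0 0 0;0 0 0 0;0 0 0 0;0 0 0 0", gripper=48)

```text
time: 14.02
tcp_pos: [0.6267, 0.0031, 0.0692]
tcp_rot: [1.235, 1.192, -1.236]
wrist_force: [0.2, -0.5, -0.8]
gripper_width: 0.0481
```

>>> servo_tool(targets="-30 0 0 0;-80 0 0 0;-115 0 0 0;-115 0 0 0")

```text
time: 14.52
tcp_pos: [0.6292, 0.0029, 0.1882]
tcp_rot: [1.238, 1.186, -1.23]
wrist_force: [0.4, 0.8, -0.8]
gripper_width: 0.048
```

```bash
python3 - <<'E'
from h import *
c=cam('wrist','w8')
plan(.4265,.232,.18,0)
c=cam('top');P=cloud(c)
E
```

```text
t 14.57 tcp [0.6279 0.003  0.1859] jaw -2.0 q6 1.51 tilt [ 0.004 -0.    -1.   ] | shift [   5.  -209.5 -221.7] twist -2.0
```

View pics/w8.png

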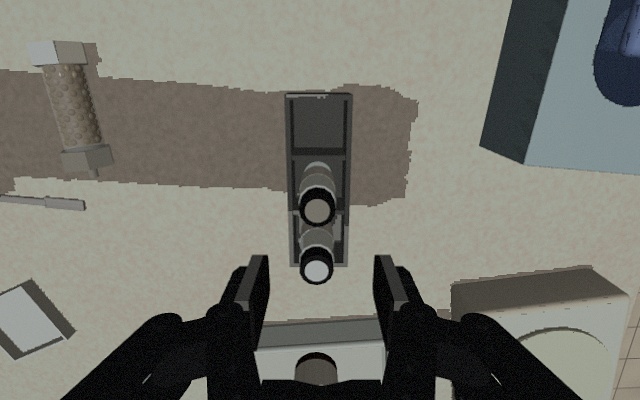

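The wrist view shows the vial standing in the middle bay at (318,205), with the far bay empty at (320,120). Now the left vial.

>>> servo_tool(targets="0 -43 -45 -2;0 -86 -90 -2;0 -128 -136 -2;0 -170 -180 -2;5 -200 -212 -2;5 -209 -221 -2;5 -209 -221 -2;5 -209 -221 -2")

```text
time: 15.62
tcp_pos: [0.4266, 0.2306, 0.179]
tcp_rot: [1.21, 1.208, -1.211]
wrist_force: [-0.8, -0.6, 0.0]
gripper_width: 0.0479
```

```bash
python3 - <<'E'
from h import *
c=cam('wrist','w9');P=cloud(c)
m=(P[...,2]>.088)&(P[...,2]<.105)&(abs(P[...,0]-.427)<.03)&(abs(P[...,1]-.232)<.03)
Q=P[m];print(len(Q),Q.mean(0),cv2.minAreaRect(Q[:,:2].astype(np.float32)))
plan(.4285,.232,.064,0)
E
```

```text
1096 [0.42836559 0.23476228 0.09429465] ((0.4284238815307617, 0.2338097095489502), (0.02425117790699005, 0.024434680119156837), 29.489377975463867)
t 15.68 tcp [0.4267 0.2305 0.1791] jaw -0.1 q6 1.94 tilt [ 0. -0. -1.] | shift [115.1   1.7  -1.5] twist -0.1
```

View pics/w9.png

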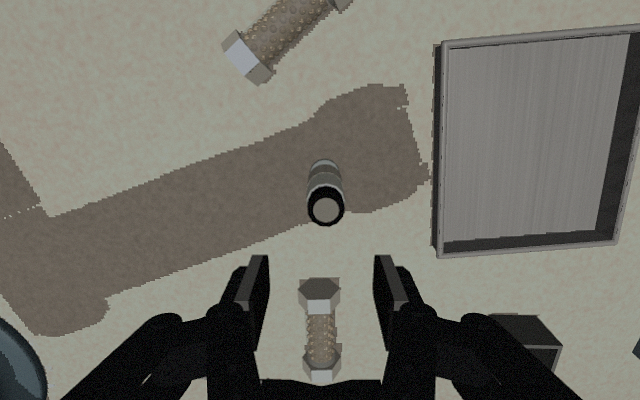

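The wrist view shows the vial cap at (326,205) with clear surroundings.

>>> servo_tool(targets="50 2 -2 0;95 2 -2 0;113 2 -2 0;115 2 -2 0;115 2 -2 0")

```text
time: 16.3
tcp_pos: [0.4289, 0.2331, 0.0649]
tcp_rot: [1.211, 1.208, -1.21]
wrist_force: [0.7, 0.6, -0.1]
gripper_width: 0.0481
```

>>> servo_tool(targets="0 0 0 0;0 0 0 0;0 0 0 0;0 0 0 0;0 0 0 0;0 0 0 0", gripper=15)

```text
time: 17.05
tcp_pos: [0.4291, 0.2338, 0.0655]
tcp_rot: [1.211, 1.207, -1.207]
wrist_force: [-0.8, 0.3, 6.5]
gripper_width: 0.0269
```

>>> servo_tool(targets="-30 0 0 0;-80 0 0 0;-120 0 0 0;-120 0 0 0")

```text
time: 17.55
tcp_pos: [0.43, 0.2344, 0.1877]
tcp_rot: [1.215, 1.206, -1.203]
wrist_force: [0.1, -0.7, -1.7]
gripper_width: 0.0271
```

```bash
python3 - <<'E'
from h import *
c=cam('wrist','w10')
plan(.628,.0505,.19,-2)
E
```

```text
t 17.6 tcp [0.4287 0.2339 0.1856] jaw -0.0 q6 1.94 tilt [ 0.003  0.001 -1.   ] | shift [ -4.  199.4 183.3] twist 2.0
```

View pics/w10.png

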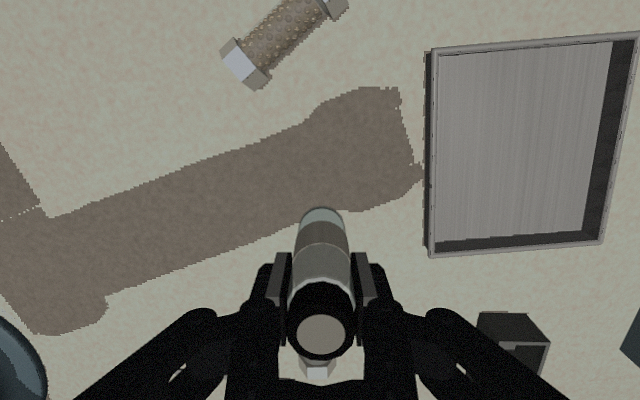

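The vial is held upright at (322,290). I'll carry it to the far bay.

>>> servo_tool(targets="-4 45 41 2;-4 90 82 2;-4 135 124 2;-4 175 160 2;-4 199 183 2;-4 199 183 2;-4 199 183 2;-4 199 183 2")

```text
time: 18.6
tcp_pos: [0.6253, 0.0513, 0.1877]
tcp_rot: [1.234, 1.194, -1.236]
wrist_force: [0.5, 1.0, -0.1]
gripper_width: 0.0267
```

```bash
python3 - <<'E'
from h import *
plan(.628,.0505,.073,-2)
c=cam('wrist','w11');P=cloud(c)
m=(P[...,2]>.039)&(P[...,2]<.049)&(abs(P[...,0]-.625)<.05)&(abs(P[...,1])<.1)
Q=P[m];print(len(Q),np.percentile(Q[:,:2],[1,99],axis=0).round(4).tolist())
E
```

```text
t 18.6 tcp [0.6253 0.0513 0.1877] jaw -2.0 q6 1.59 tilt [-0.002  0.    -1.   ] | shift [114.7   2.9   0.7] twist 0.0
1209 [[0.6017, -0.0063], [0.6545, 0.0769]]
```

View pics/w11.png

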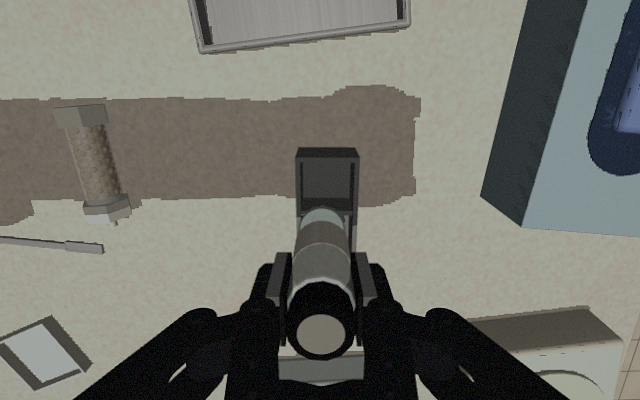

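The rack still measures y_max 0.077 and x centre 0.628. I'll lower into the far bay.

>>> servo_tool(targets="0 2 0 0;0 2 0 0;30 2 0 0;60 2 0 0;90 2 0 0;110 2 0 0;116 2 0 0;117 2 0 0;117 2 0 0")

```text
time: 19.77
tcp_pos: [0.6295, 0.0502, 0.0724]
tcp_rot: [1.236, 1.191, -1.234]
wrist_force: [-0.6, -0.7, -0.8]
gripper_width: 0.0271
```

>>> servo_tool(targets="1 0 0 0;1 0 0 0;1 0 0 0")

```text
time: 20.15
tcp_pos: [0.6287, 0.0501, 0.0705]
tcp_rot: [1.235, 1.192, -1.235]
wrist_force: [-0.7, 0.6, -1.3]
gripper_width: 0.0274
```

>>> servo_tool(targets="1 0 0 0;1.5 0 0 0;1.5 0 0 0")

```text
time: 20.52
tcp_pos: [0.6288, 0.0502, 0.0696]
tcp_rot: [1.236, 1.191, -1.235]
wrist_force: [-1.8, 0.1, 4.2]
gripper_width: 0.0268
```

>>> servo_tool(targets="0 0 0 0;0 0 0 0;0 0 0 0;0 0 0 0", gripper=48)

```text
time: 21.02
tcp_pos: [0.6285, 0.0501, 0.0686]
tcp_rot: [1.235, 1.192, -1.236]
wrist_force: [0.4, 0.4, -0.7]
gripper_width: 0.0478
```

>>> servo_tool(targets="-30 0 0 0;-80 0 0 0;-115 0 0 0;-115 0 0 0")

```text
time: 21.52
tcp_pos: [0.6311, 0.0501, 0.1877]
tcp_rot: [1.239, 1.187, -1.23]
wrist_force: [0.4, -0.2, -0.4]
gripper_width: 0.0478
```

```bash
python3 - <<'E'
from h import *
c=cam('wrist','w12')
plan(.423,.070,.16,1.6)
E
```

```text
t 21.57 tcp [0.6298 0.0501 0.1854] jaw -2.0 q6 1.59 tilt [ 0.004 -0.    -1.   ] | shift [  24.6 -207.5  -12.5] twist -3.6
```

View pics/w12.png

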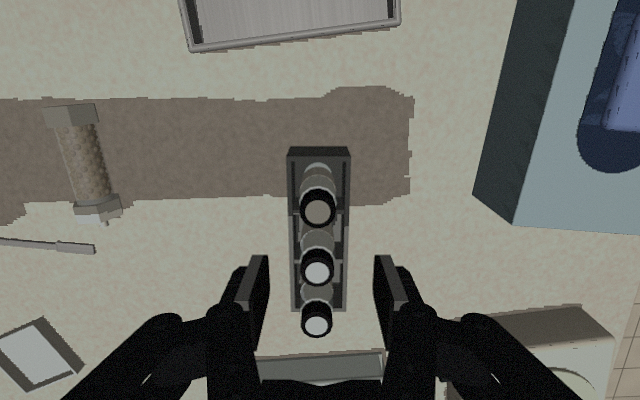

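All three vials stand in the rack at (318,208), (318,268) and (318,322). Now the near cartridge.

>>> servo_tool(targets="0 -50 0 -2;0 -100 -5 -4;5 -150 -10 -4;20 -195 -12 -4;25 -207 -12 -4;25 -207 -12 -4;25 -207 -12 -4", gripper=56)

```text
time: 22.45
tcp_pos: [0.4239, 0.0694, 0.1591]
tcp_rot: [1.185, 1.224, -1.183]
wrist_force: [0.5, 0.2, -0.4]
gripper_width: 0.056
```

```bash
cat >> h.py <<'E'
def tube(c,x,y,R=.075):
    P=cloud(c);m=(P[...,2]>.010)&(P[...,2]<.045)&(np.hypot(P[...,0]-x,P[...,1]-y)<R)
    m=cv2.morphologyEx(m.astype(np.uint8),cv2.MORPH_OPEN,np.ones((5,5)))>0
    t=m&(P[...,2]>.026)
    for n,k in(('all',m),('top',t)):
        Q=P[k][:,:2].astype(np.float32);b=cv2.minAreaRect(Q)
        q=Q-Q.mean(0);w,v=np.linalg.eigh(q.T@q);print(n,len(Q),np.round(b[0],4),np.round(b[1],4),round(b[2],1),'pca',np.degrees(np.arctan2(v[1,1],v[0,1])).round(1),'mean',Q.mean(0).round(4))
    return P
E
python3 - <<'E'
from h import *
c=cam('wrist','w13');tube(c,.423,.07)
for d in r.place_of('wrist','tube_a'):
    p=np.array(d['position'])*[640,400];print(d['confidence'],p,unproj(c,p[0],p[1],plane=.018))
plan(.423,.07,.018,1.6)
E
```

```text
all 5393 [0.4243 0.067 ] [0.0414 0.1101] 1.7 pca 91.8 mean [0.4239 0.0749]
top 4336 [0.4244 0.0717] [0.0324 0.1007] 1.9 pca 91.7 mean [0.424  0.0747]
0.59 [323.072 183.   ] [0.42479277 0.07340739 0.018     ]
t 22.55 tcp [0.4241 0.0694 0.1592] jaw 1.9 q6 1.55 tilt [ 0.002 -0.    -1.   ] | shift [141.2  -1.3  -0.6] twist 0.3
```

View pics/w13.png

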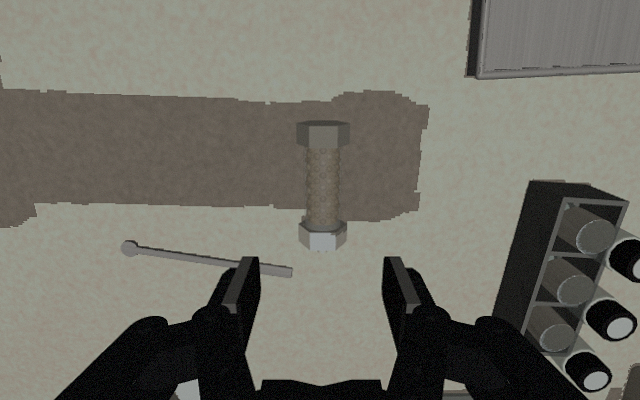

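The cartridge lies at (323,185) in the image, world (0.424, 0.072), aligned with the jaws. The glass rod is well clear. I'll descend.

>>> servo_tool(targets="50 0 -2 0;100 0 -2 0;125 0 -2 0;136 0 -2 0;140 0 -2 0;140 0 -2 0")

```text
time: 23.3
tcp_pos: [0.4232, 0.0715, 0.0195]
tcp_rot: [1.185, 1.224, -1.183]
wrist_force: [-0.7, 0.4, 1.2]
gripper_width: 0.0556
```

>>> servo_tool(targets="0 0 0 0;0 0 0 0;0 0 0 0;0 0 0 0;0 0 0 0;0 0 0 0", gripper=18, force=40)

```text
time: 24.05
tcp_pos: [0.4233, 0.0715, 0.0199]
tcp_rot: [1.185, 1.223, -1.182]
wrist_force: [-1.2, -0.1, 4.5]
gripper_width: 0.0288
```

>>> servo_tool(targets="-20 0 0 0;-70 0 0 0;-120 0 0 0;-120 0 0 0")

```text
time: 24.55
tcp_pos: [0.4255, 0.0716, 0.1428]
tcp_rot: [1.188, 1.219, -1.177]
wrist_force: [1.1, -0.3, -1.9]
gripper_width: 0.0289
```

```bash
python3 - <<'E'
from h import *
c=cam('wrist','w14')
plan(.6098,.2105,.14,94.9)
E
```

```text
t 24.6 tcp [0.4239 0.0716 0.1407] jaw 2.0 q6 1.56 tilt [ 0.005 -0.    -1.   ] | shift [   1.6  190.5 -132.5] twist 87.1
```

View pics/w14.png

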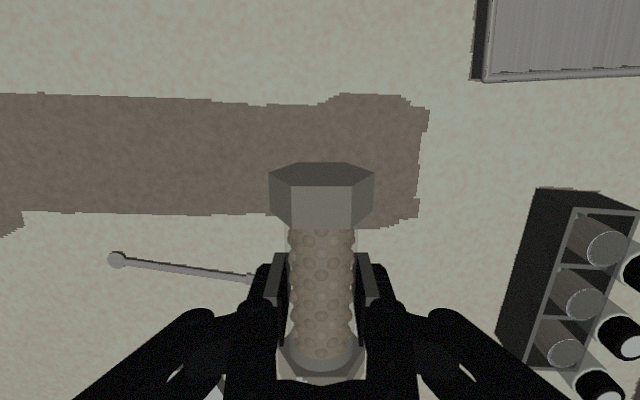

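The cartridge is held across its middle at (322,290). I'll rotate it and carry it above the drying tray's right half, turning −93° to stay in joint range.

>>> servo_tool(targets="-15 20 -40 -10;-15 40 -80 -20;-15 70 -120 -30;-15 110 -132 -40;-15 150 -132 -50;-15 180 -132 -60;-15 190 -132 -70;-15 190 -132 -80;-15 190 -132 -90;-15 190 -132 -93;-15 190 -132 -93")

```text
time: 25.98
tcp_pos: [0.6063, 0.2097, 0.1516]
tcp_rot: [-0.068, 1.573, 0.067]
wrist_force: [-0.0, -0.4, -0.7]
gripper_width: 0.0288
```

```bash
python3 - <<'E'
from h import *
plan(.6098,.2105,.024,94.9)
c=cam('wrist','w15');P=cloud(c)
m=(P[...,2]>.02)&(P[...,2]<.029)&(abs(P[...,0]-.605)<.11)&(abs(P[...,1]-.255)<.12)
Q=P[m];print(len(Q),cv2.minAreaRect(Q[:,:2].astype(np.float32)),np.percentile(Q[:,:2],[1,99],axis=0).round(4).tolist())
cv2.imwrite('pics/m15.png',(m*255).astype(np.uint8))
E
```

```text
t 25.98 tcp [0.6063 0.2097 0.1516] jaw 94.9 q6 0.15 tilt [-0.003 -0.001 -1.   ] | shift [127.6   0.6   4. ] twist 0.0
6216 ((0.6061143279075623, 0.2563782334327698), (0.16507688164710999, 0.18668031692504883), 4.8280134201049805) [[0.5185, 0.1592], [0.6836, 0.3522]]
```

View pics/w15.png

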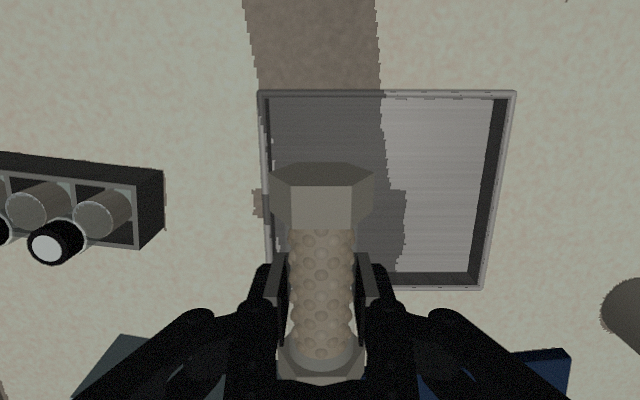

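View pics/m15.png

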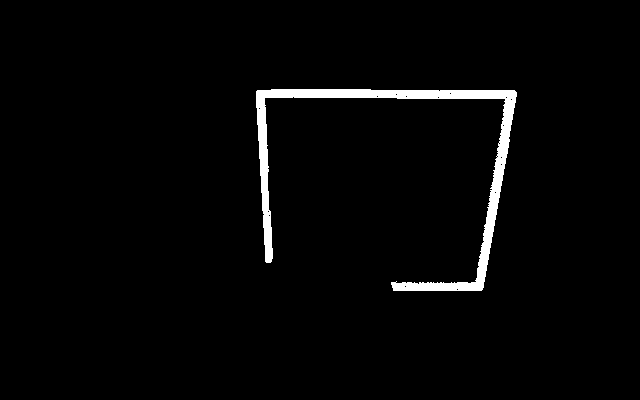

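The mask gives tray centre (0.606, 0.256) and yaw 4.8°, agreeing with the top view. I'll lower the cartridge.

>>> servo_tool(targets="0 1 3 0;40 1 3 0;80 1 3 0;110 1 3 0;122 1 3 0;126 1 3 0;126 1 3 0;126 1 3 0")

```text
time: 27.02
tcp_pos: [0.6115, 0.2115, 0.0293]
tcp_rot: [-0.068, 1.567, 0.068]
wrist_force: [0.2, 0.2, -1.1]
gripper_width: 0.0288
```

>>> servo_tool(targets="1 0 0 0;2 0 0 0;2 0 0 0")

```text
time: 27.4
tcp_pos: [0.6103, 0.2112, 0.0258]
tcp_rot: [-0.068, 1.57, 0.068]
wrist_force: [0.0, -0.0, -0.5]
gripper_width: 0.029
```

>>> servo_tool(targets="1 0 0 0;2 0 0 0;2 0 0 0")

```text
time: 27.78
tcp_pos: [0.6102, 0.2111, 0.0236]
tcp_rot: [-0.068, 1.57, 0.068]
wrist_force: [0.2, -0.1, -0.5]
gripper_width: 0.0287
```

>>> servo_tool(targets="1 0 0 0;1 0 0 0;1 0 0 0")

```text
time: 28.15
tcp_pos: [0.6105, 0.2112, 0.023]
tcp_rot: [-0.068, 1.569, 0.068]
wrist_force: [-0.9, -0.9, 0.6]
gripper_width: 0.0285
```

Contact beginning. I'll release with a narrow opening because the tray wall and the other cartridge's place are close.

>>> servo_tool(targets="0 0 0 0;0 0 0 0;0 0 0 0;0 0 0 0", gripper=42)

```text
time: 28.65
tcp_pos: [0.6104, 0.2112, 0.0228]
tcp_rot: [-0.068, 1.57, 0.068]
wrist_force: [-0.1, 0.8, 0.4]
gripper_width: 0.0417
```

>>> servo_tool(targets="-30 0 0 0;-80 0 0 0;-130 0 0 0;-130 0 0 0")

```text
time: 29.15
tcp_pos: [0.6138, 0.2121, 0.1583]
tcp_rot: [-0.066, 1.56, 0.069]
wrist_force: [-0.5, 0.3, -0.4]
gripper_width: 0.0418
```

```bash
python3 - <<'E'
from h import *
c=cam('wrist','w16');tube(c,.610,.211,.062)
plan(.402,.355,.16,-50)
E
```

```text
all 6632 [0.6154 0.1977] [0.1104 0.0683] 5.2 pca -175.9 mean [0.6064 0.2038]
top 5108 [0.6105 0.1965] [0.1006 0.0643] 5.0 pca -175.1 mean [0.6062 0.2092]
t 29.2 tcp [0.6122 0.2117 0.1554] jaw 95.0 q6 0.15 tilt [ 0.005  0.001 -1.   ] | shift [  -5.6  161.  -197. ] twist -35.0
```

View pics/w16.png

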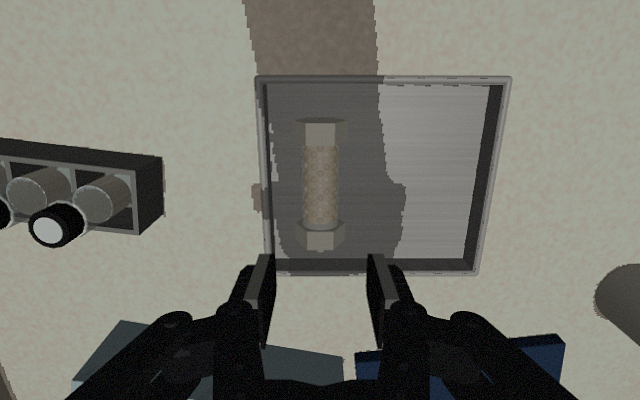

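The first cartridge lies flat in the tray at (320,185). Now the second one.

>>> servo_tool(targets="-6 35 -45 -9;-6 70 -90 -18;-6 105 -135 -27;-6 140 -175 -35;-6 161 -197 -35;-6 161 -197 -35;-6 161 -197 -35", gripper=56)

```text
time: 30.08
tcp_pos: [0.4, 0.3539, 0.1577]
tcp_rot: [-0.547, 1.503, 0.545]
wrist_force: [0.4, -0.7, -0.1]
gripper_width: 0.0555
```

```bash
python3 - <<'E'
from h import *
c=cam('wrist','w17');tube(c,.402,.355)
for d in r.place_of('wrist','tube_a'):
    p=np.array(d['position'])*[640,400];print(d['confidence'],p,unproj(c,p[0],p[1],plane=.018))
plan(.402,.355,.0195,-50)
E
```

```text
all 5375 [0.404  0.3594] [0.1104 0.0415] 39.7 pca -140.0 mean [0.3971 0.354 ]
top 4294 [0.4001 0.3565] [0.1004 0.0325] 40.1 pca -140.0 mean [0.3977 0.3545]
0.67 [ 43.904 263.4  ] [0.60946414 0.21056928 0.018     ]
0.59 [323.584 191.   ] [0.39928315 0.35696693 0.018     ]
t 30.18 tcp [0.4008 0.3538 0.1582] jaw 129.9 q6 -0.09 tilt [-0.    -0.001 -1.   ] | shift [138.7   0.2   1.8] twist -0.1
```

View pics/w17.png

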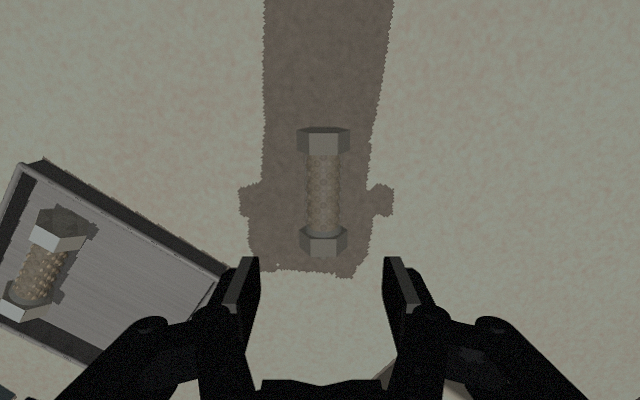

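The cartridge is at (323,190), aligned with the jaws. A 2 mm correction, then descend and grip.

>>> servo_tool(targets="50 2 1 0;100 2 1 0;125 2 1 0;135 2 1 0;139 2 1 0;139 2 1 0")

```text
time: 30.92
tcp_pos: [0.4007, 0.3571, 0.0206]
tcp_rot: [-0.545, 1.499, 0.546]
wrist_force: [0.1, 0.4, -0.1]
gripper_width: 0.0562
```

>>> servo_tool(targets="0 0 0 0;0 0 0 0;0 0 0 0;0 0 0 0;0 0 0 0;0 0 0 0", gripper=18)

```text
time: 31.68
tcp_pos: [0.4005, 0.3573, 0.0209]
tcp_rot: [-0.545, 1.499, 0.546]
wrist_force: [-0.7, -0.7, 6.1]
gripper_width: 0.0285
```

>>> servo_tool(targets="-20 0 0 0;-70 0 0 0;-130 0 0 0;-130 0 0 0")

```text
time: 32.17
tcp_pos: [0.4029, 0.3591, 0.1551]
tcp_rot: [-0.543, 1.491, 0.547]
wrist_force: [0.4, -0.4, -0.8]
gripper_width: 0.0286
```

```bash
python3 - <<'E'
from h import *
c=cam('wrist','w18')
plan(.6022,.3008,.155,94.9)
E
```

```text
t 32.23 tcp [0.4014 0.3581 0.1523] jaw 130.0 q6 -0.09 tilt [ 0.005  0.003 -1.   ] | shift [  -1.9 -172.9  117.2] twist 35.1
```

View pics/w18.png

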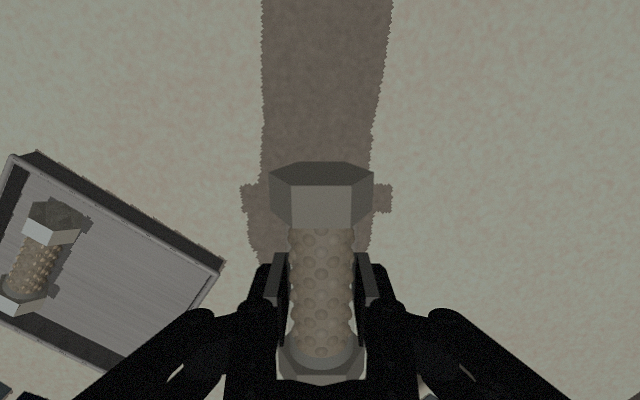

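The cartridge is held at (322,290). I'll carry it over the left half of the tray.

>>> servo_tool(targets="-2 -43 29 9;-2 -86 58 18;-2 -130 88 27;-2 -165 112 35;-2 -173 117 35;-2 -173 117 35;-2 -173 117 35;-2 -173 117 35")

```text
time: 33.22
tcp_pos: [0.5991, 0.2999, 0.1518]
tcp_rot: [-0.069, 1.57, 0.069]
wrist_force: [0.6, -0.3, -0.4]
gripper_width: 0.0289
```

```bash
python3 - <<'E'
from h import *
c=cam('wrist','w19')
plan(.6022,.3008,.026,94.9)
E
```

```text
t 33.27 tcp [0.5994 0.2999 0.152 ] jaw 95.0 q6 0.28 tilt [-0. -0. -1.] | shift [126.    0.7   2.9] twist 0.1
```

View pics/w19.png

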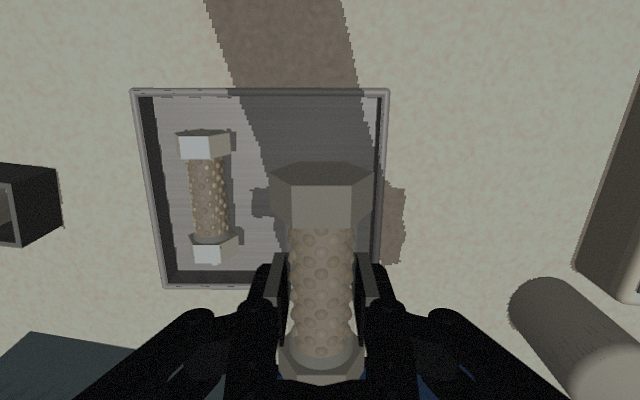

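The first cartridge is at (208,195), well apart from the free half below the gripper. I'll lower.

>>> servo_tool(targets="0 0 2 0;40 0 2 0;80 0 2 0;110 0 2 0;122 0 2 0;125 0 2 0;125 0 2 0;125 0 2 0")

```text
time: 34.28
tcp_pos: [0.6036, 0.2999, 0.0284]
tcp_rot: [-0.067, 1.567, 0.069]
wrist_force: [-0.6, 0.2, -1.0]
gripper_width: 0.029
```

>>> servo_tool(targets="1 0 0 0;2 0 0 0;2 0 0 0")

```text
time: 34.65
tcp_pos: [0.6023, 0.2994, 0.0247]
tcp_rot: [-0.068, 1.57, 0.068]
wrist_force: [0.1, 0.1, -1.1]
gripper_width: 0.0287
```

>>> servo_tool(targets="1 0 0 0;1 0 0 0;1 0 0 0")

```text
time: 35.02
tcp_pos: [0.6025, 0.2995, 0.024]
tcp_rot: [-0.068, 1.57, 0.068]
wrist_force: [-1.4, -0.9, 2.3]
gripper_width: 0.0287
```

>>> servo_tool(targets="0 0 0 0;0 0 0 0;0 0 0 0;0 0 0 0", gripper=42)

```text
time: 35.52
tcp_pos: [0.6024, 0.2994, 0.0236]
tcp_rot: [-0.068, 1.57, 0.068]
wrist_force: [0.5, -0.8, 0.3]
gripper_width: 0.0423
```

>>> servo_tool(targets="-30 0 0 0;-80 0 0 0;-130 0 0 0;-150 0 0 0;-150 0 0 0")

```text
time: 36.15
tcp_pos: [0.6039, 0.3, 0.1761]
tcp_rot: [-0.067, 1.565, 0.069]
wrist_force: [-0.2, -0.3, -0.4]
gripper_width: 0.042
```

>>> servo_tool(targets="0 0 -50 0;0 0 -100 0;0 0 -150 0;0 0 -180 0;0 0 -180 0;0 0 -180 0")

```text
time: 36.9
tcp_pos: [0.4236, 0.2839, 0.173]
tcp_rot: [-0.068, 1.57, 0.068]
wrist_force: [-0.5, 0.6, 0.2]
gripper_width: 0.0421
```

```bash
python3 - <<'E'
from h import *
c=cam('top','top1');P=cloud(c)
cam('scene','scene1');cam('wrist','w20')
def f(n,x,y,z0,z1,R):
    m=(P[...,2]>z0)&(P[...,2]<z1)&(np.hypot(P[...,0]-x,P[...,1]-y)<R);Q=P[m]
    print(n,len(Q),Q.mean(0).round(4) if len(Q) else '')
f('bottle',.616,-.228,.094,.112,.04);f('jar',.617,-.322,.08,.095,.04);f('beaker',.418,-.232,.06,.072,.04)
f('v0',.624,-.045,.09,.108,.02);f('v1',.627,.003,.09,.108,.02);f('v2',.628,.05,.09,.108,.02)
f('t1',.61,.211,.028,.06,.055);f('t2',.602,.30,.028,.06,.055)
E
```

```text
bottle 131 [ 0.6133 -0.2274  0.102 ]
jar 439 [ 0.6171 -0.3223  0.0868]
beaker 93 [ 0.418  -0.2336  0.0657]
v0 102 [ 0.6215 -0.0434  0.0975]
v1 102 [0.6242 0.0028 0.0973]
v2 100 [0.6262 0.0492 0.0978]
t1 478 [0.6083 0.2082 0.0339]
t2 438 [0.5999 0.2964 0.0339]
```

View pics/top1.png

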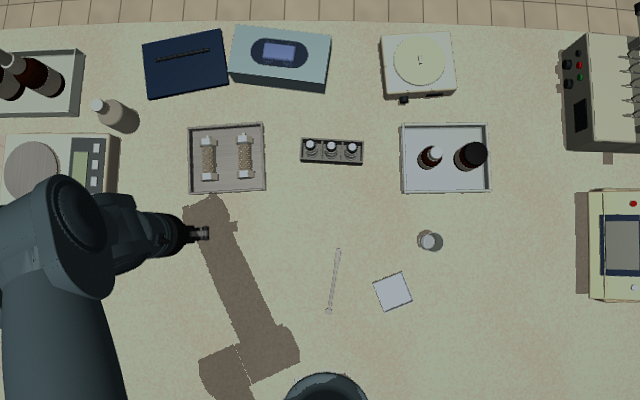

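View pics/scene1.png

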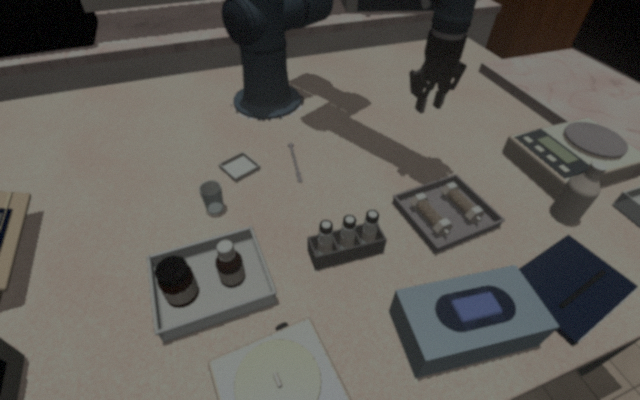

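Both views show everything in place. The bottle stands at (431,156) beside the unmoved jar at (470,156), and the rack holds three vials. The cartridges lie flat and apart at (209,157) and (246,155), and the beaker is still at (429,240). The robot is clear, so I'll hand it in.

```bash
python3 -c "
from h import *
print(r.sign_off())"
```

```text
the job is handed in; nothing more can be done
None
```

The job is done and handed in at about 37 s of the 128 s allowed. I worked in the order asked:

- **Bottle:** stood in the spill tray beside the jar.
- **Vials:** one in each of the two free rack bays.
- **Cartridges:** laid flat side by side on the drying tray floor, about 90 mm apart.

**Last checks:** the final top and scene pictures and the depth readings show all of this.
- **Upright:** the bottle and vials stand upright, with tops at 102 mm and about 97.5 mm.
- **Cartridges:** both are on the tray floor with the gripper clear.
- **Jar and beaker:** both are within 1 mm of where they started.

The wrist force readings I saw stayed at or below about 7 N. No check failed. The only disagreement was that the wrist and top cameras differed by 2 to 4 mm in x, about what their calibration allows.

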